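# Fit the battery hold-down bar and close the battery bay

## Task

The preamplifier's two batteries have been changed and its battery bay still stands open. Lay the loose steel hold-down bar lengthwise across the batteries, with its narrow tongue under the keeper in the wall nearest the robot and its raised press pad end pushed down until the spring catch in the front panel snaps over it, then slide the bay's cover fully shut. Leave the other things on the desk where they are.

Things in the scene. Friction and masses are not known exactly. Their poses are not given: they have to be found in the camera images.
- preamp: Fixed grey bench preamplifier, 242 mm wide (y -62 to 180), 216 deep (x -86 to 130). Origin: on the desk below the middle of its open-topped battery bay; x points from the bay to the upright front panel, y to the vented half where the open cover parks, z up. Bay x -81.5..81.5, y -56..56, side walls 86 high; near wall's top rail 94 high, 3.5 overhang. Battery tops z 56.
- keeper (a point): Preamp (-81.5, 0, 74) mm, axes as the preamp's: under edge of the keeper's lip where it leaves the bay's near wall. The keeper is a hood over the bar's tongue: lip 14 mm deep (preamp x -81.5..-67.5), 34 wide, z 74..78, cheeks 21 mm apart below it; open below and towards the panel.
- front_seat (a point): Preamp (-54.5, 0, 62) mm: middle of the top of the cross rail, 6 mm wide, that carries the bar at its tongue side. With the bar home its steel lies at preamp z 62 to 72.
- rear_seat (a point): Preamp (73.5, 0, 62) mm: top of the block (x 66..81.5) that carries the bar's heel, between steel guide cheeks 27 mm apart (x 62..78), splayed to 46 mm at z 84. The front panel rises behind it at x 81.5 to z 164, with fittings up to 14 mm proud. From keeper wall to panel are 163 mm for the 160 mm bar: it enters tongue low, sloping by over 26 degrees (33 is easy), then swings down.
- catch (a joint): Spring catch in the front panel over the rear seat, m: 0 = out (rest), up to 0.010 = pushed back into the panel. Nose 20 mm wide, 6.5 mm proud of the panel, flat under side at preamp z 73.6, upper side sloping up to the panel at z 85. The heel pushed down past it (5 to 15 N at the press pad) drives it back; it springs out again over the bar's top.
- cover (a joint): Flat aluminium cover of the bay, sliding along the preamp's y, m: 0 = fully shut over the bay, 0.114 = fully open. Slab 162 x 116 x 3 mm with its under side at preamp z 87, so it passes over a bar that is down, but not over a press pad that stands high. Drag about 3 N.
- cover_grip (a point): Middle of the top of the cover's black grip rib, at preamp z 106 mm. The rib stands on the cover, 70 mm long along the preamp's x, 10 mm thick along y, 16 mm high. Axes as the preamp's.
- hold_down_bar: Loose steel bar 160 x 22 x 10 mm, 0.16 kg, on two 20 x 20 x 5 mm rubber pads (x -25 and 24 mm). Origin: middle of its length, at the under side of the pads (at first on the desk); x along the bar to the heel, z up. Steel z 5..15; tongue, 16 mm wide, x -80..-58; black press pad x 46..70, 22 wide, top z 27; heel end x 80, lower edge rounded.
- tongue_end (a point): Middle of the bar's end face at the narrow tongue, at bar (-80, 0, 10) mm. Axes as the bar's. When home it lies at preamp (-80, 0, 67) mm, give or take 1.5 mm in x.
- heel_end (a point): Middle of the bar's other end face, at bar (80, 0, 10) mm. Axes as the bar's. When home it lies at preamp (80, 0, 67) mm.
- press_pad (a point): Middle of the top of the bar's press pad, at bar (58, 0, 27) mm; when home at preamp (58, 0, 84) mm, 23 mm before the front panel.
- vial: Bystander: brown glass vial, 22 mm wide, 49 mm high, upright; origin under its middle.
- screwdriver: Bystander: small screwdriver, 116 mm, lying; origin under its middle.
- blower: Bystander: rubber dust blower, 56 mm wide, 124 mm high, upright; origin under its middle.
- tape: Bystander: roll of tape, 62 mm across, 12 mm high; origin under its middle.
- mug: Bystander: green mug, 86 mm wide, 96 mm high; origin under its middle.
- remote: Bystander: black remote control, 190 x 50 x 22 mm; origin under its middle.
- loupe: Bystander: black eyepiece loupe, 35 mm wide, 34 mm high, upright; origin under its middle.

How it is judged:
On the way:
1. the bar lies home on both supports, tongue under the keeper, heel snapped under the catch, while the cover is still open (x of tongue_end in the frame of preamp between -0.0845 and -0.0755 m and y of tongue_end in the frame of preamp between -0.006 and 0.006 m and z of tongue_end in the frame of preamp between 0.06 and 0.0725 m and y of heel_end in the frame of preamp between -0.006 and 0.006 m and z of heel_end in the frame of preamp between 0.06 and 0.0705 m and value of joint catch below 0.003 m and value of joint cover above 0.08 m), for 0.2 s.
At the end, for the whole second after the job is handed in: The bar lies at rest on both supports, its tongue end within 4.5 mm lengthwise and 6 mm sideways of its place under the keeper lip, its heel end down to within 3.5 mm of its seat with the catch sprung out over it (within 3 mm), and the cover is within 4 mm of fully shut (x of tongue_end in the frame of preamp between -0.0845 and -0.0755 m and y of tongue_end in the frame of preamp between -0.006 and 0.006 m and z of tongue_end in the frame of preamp between 0.06 and 0.0725 m and y of heel_end in the frame of preamp between -0.006 and 0.006 m and z of heel_end in the frame of preamp between 0.06 and 0.0705 m and value of joint catch below 0.003 m and value of joint cover below 0.004 m and linear speed of hold_down_bar below 0.02 m/s); the robot touches nothing.
It fails at once if a bystander is moved by more than 30 mm or tipped over (distance of any of vial, screwdriver, blower, tape, mug, remote, loupe from where it was at the start of the episode above 0.03 m or angle between any of vial, blower, mug, loupe's own z axis and vertical above 0.6 rad).
It also fails if it takes over 54 s, if anything falls off the work surface, if the arm or the gripper's body presses on something with over 40 N, if the wrist force passes 120 N, or if a joint passes its speed limit or range.

## Robot

A 7-joint arm with a two-finger parallel gripper is mounted at the origin on a cart in front of the work surface, level with it; the furniture and walls round the work are solid. World frame = base frame: x ahead of the robot, y to its left, z up, the work surface at z = 0. Lengths are in m, angles in rad, forces in N, time in s.
With the tool pointing down it reaches from about 0.4 to 0.9 m from the base axis. Payload 5.5 kg.
Tool frame: the origin (TCP) lies midway between the tips of the shut fingers; the grasp point (between the pads) lies 19 mm behind it (manip.grip_depth is the distance from the TCP to the grasp point, in m); z points along the fingers, y is the line along which they close (so a half turn about z gives the same grasp; the last joint's range is limited). The gripper opens to 92 mm and grips with 3 to 60 N. Pads are 19 mm wide; open, the fingers measure 130 mm over their backs; the gripper's body (75 mm by 190 mm) begins 47 mm behind the grasp point.
Start: joints at [1.389, 0.501, -0.427, 1.55, 0.221, 1.138, -0.21], TCP at [0.28, -0.587, 0.227] pointing down, gripper open.
Joint ranges: [-2.88, 2.88], [-0.31, 2.03], [-1.54, 1.56], [0.2, 2.42], [-1.41, 4.55], [0.19, 2.02], [-2.57, 2.57]. Speed limits (rad/s): [2.57, 2.57, 3.14, 3.14, 3.14, 3.14, 3.14].

## Interface

Orientations are given as a unit quaternion [x, y, z, w].
In Python, from bench import manip, effector, viewer gives the robot as it stands. Calls block until the motion is done:
- manip.move_pose(position, orientation): joint-space move of the TCP to a pose.
- manip.servo_line(position, ori=None, vel=0.15): straight line of the TCP; ori=None keeps the orientation; vel is the mean speed in m/s.
- manip.movej(angles): joint-space move.
- effector.open_jaws() and effector.close(f_grip=None): open the fingers fully, or close them until they stop; f_grip is the grip in N (None keeps the last).
- manip.sleep(seconds).
- manip.solve_ik(position, orientation): joint angles nearest the present ones, or None.
- viewer.get_image(name): name is "scene" or "top"; returns the picture (420x560x3 uint8, red, green, blue); there is no depth.
- viewer.get_calibration(name): a dict with "vfov" (degrees; the focal length in pixels is half the picture's height over the tangent of half this angle, whatever the lens; pixels are square), "cx", "cy" (the principal point, pixels), "dist_coeffs" ([k1, k2, p1, p2, k3] as OpenCV has them; the pictures are not rectified), "eye" and "attitude" of the camera in the world. Camera axes: x right, y down, z forward; pixel columns grow to the right and rows downward; lengths in m; the calibration is good to about 2 mm. A picture is of the moment at which its call begins. get_calibration takes no time and is no camera call.
A pose or a line that the arm cannot do raises manip.PlanningError and nothing moves.
- manip.hand_in(): hands the job in; it is judged then, once.
Readings, each from a call of its own:
- manip.current_clock(): time.
- manip.current_q(): joint angles.
- manip.current_joint_velocities(): joint speeds.
- manip.current_tau(): joint torques, N m.
- manip.current_tool_pos(): TCP position.
- manip.current_tcp_rot(): TCP orientation.
- manip.current_force(): force on the tool from outside, world axes, zero at the start.
- manip.current_wrist_torque(): the same for the moment, N m.
- manip.current_finger_gap(): finger opening in m.
- manip.current_gripper_force(): force on a finger pad.
Only numpy, scipy, OpenCV 4.12 (cv2) and the standard library are available. Lean on these libraries where they do the work, as an engineer would, in place of code of your own. Each camera call takes 0.05 s, during which the arm holds its last target. There are 200 camera calls.

## Working session

There is one attempt and no reset: what is moved stays moved. The work goes in short steps, each a Python script; the robot and the scene stay as the last script left them, time stands still between calls to the robot, and variables do not carry over. Pictures are saved under pics/ and viewed, at most 10 in all, crops included, and the job is handed in when it is done.

```bash
mkdir -p pics; python3 - <<'E'
from bench import manip, effector, viewer
import cv2
for n in("scene","top"):
    im=viewer.get_image(n); cv2.imwrite(f"pics/{n}0.png",cv2.cvtColor(im,cv2.COLOR_RGB2BGR)); print(viewer.get_calibration(n))
print(manip.current_clock(),manip.current_tcp_rot(),manip.current_finger_gap())
E
```

```text
{'vfov': 45.41982324993725, 'cx': 281.2558337719709, 'cy': 204.84273693316217, 'dist_coeffs': array([0.033457, 0.      , 0.      , 0.      , 0.      ]), 'eye': array([-0.90209289,  0.08934143,  0.8602694 ]), 'attitude': array([-0.57725075,  0.63046634, -0.38725509,  0.34543779])}
{'vfov': 54.065298078768585, 'cx': 283.9340261383036, 'cy': 208.8785925406146, 'dist_coeffs': array([-0.09404683,  0.        ,  0.        ,  0.        ,  0.        ]), 'eye': array([ 0.28450863, -0.04889154,  1.28237667]), 'attitude': array([ 0.70538096, -0.7019136 ,  0.07083551, -0.06882826])}
0.1 [ 9.75363757e-01  2.20600922e-01 -1.72965069e-04 -8.62787149e-04] 0.09176736534011914
```

View pics/scene0.png

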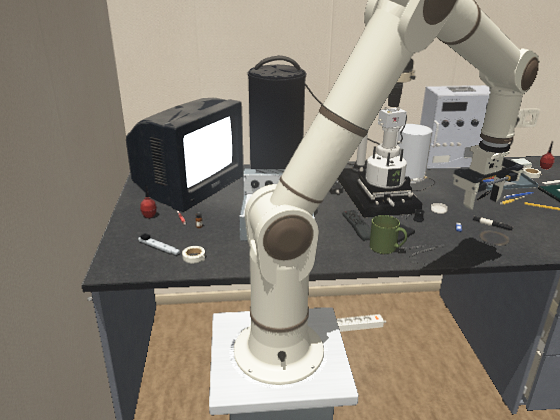

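View pics/top0.png

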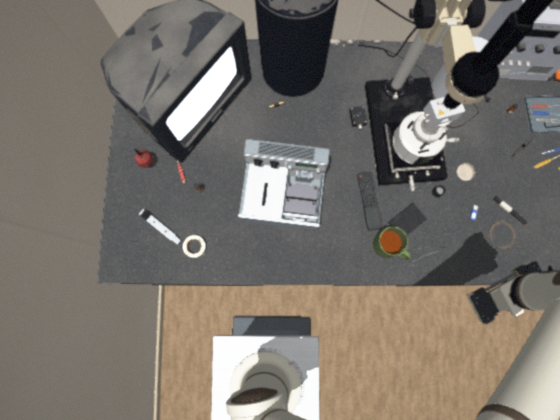

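Scene: the preamp is in the middle at top (285,185), with the bay on its right half and the cover parked on the left half. A bar-like grey object lies at top (160,226), and the tape is at (194,246).

```bash
python3 - <<'E'
import cv2,numpy as np
t=cv2.imread("pics/top0.png");s=cv2.imread("pics/scene0.png")
a=cv2.resize(t[130:235,225:345],None,fx=5,fy=5,interpolation=cv2.INTER_CUBIC)
b=cv2.resize(t[200:255,130:190],None,fx=3.3,fy=3.3,interpolation=cv2.INTER_CUBIC)
c=cv2.resize(s[225:270,130:190],None,fx=3.3,fy=3.3,interpolation=cv2.INTER_CUBIC)
o=np.zeros((600,800,3),np.uint8);o[:525,:600]=a;o[:b.shape[0],602:602+b.shape[1]]=b;o[200:200+c.shape[0],602:602+c.shape[1]]=c
cv2.imwrite("pics/c0.png",o)
E
```

```text
(no output)
```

View pics/c0.png

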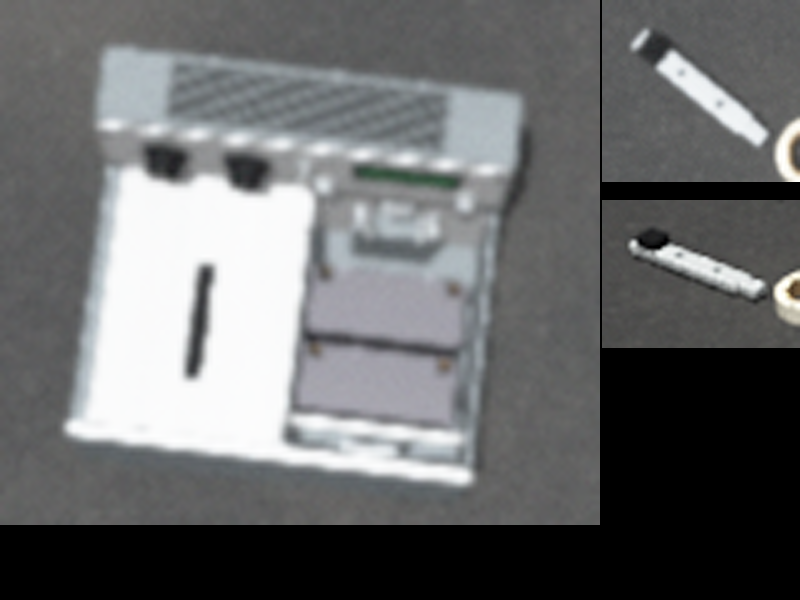

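Top crop: the near rail runs from crop (68,432) to (470,483), the panel's rear top edge from (103,48) to (522,95), and the rib is about (207,268)-(192,376). The bar has its black pad and heel at the upper left and its tongue towards the tape.

```bash
cat > h.py <<'E'
import numpy as np, cv2
from scipy.optimize import least_squares
from scipy.spatial.transform import Rotation as R
from bench import manip, effector, viewer
def cam(n):
    c=viewer.get_calibration(n); f=210/np.tan(np.radians(c["vfov"]/2))
    K=np.array([[f,0,c["cx"]],[0,f,c["cy"]],[0,0,1.]])
    return K,np.array(c["dist_coeffs"]),np.array(c["eye"]),R.from_quat(c["attitude"]).as_matrix()
def proj(n,P):
    K,d,e,A=cam(n); r=A.T
    return cv2.projectPoints(np.atleast_2d(P).astype(float),cv2.Rodrigues(r)[0],-r@e,K,d)[0][:,0]
def ray(n,uv,z):
    K,d,e,A=cam(n); q=cv2.undistortPoints(np.array(uv,float).reshape(-1,1,2),K,d)[:,0]
    v=np.c_[q,np.ones(len(q))]@A.T; return e+v*((z-e[2])/v[:,2])[:,None]
def pose2(p,P): # p=x,y,yaw
    P=np.atleast_2d(P); return R.from_euler('z',p[2]).apply(P)+[p[0],p[1],0]
def shot(n,name):
    im=cv2.cvtColor(viewer.get_image(n),cv2.COLOR_RGB2BGR); cv2.imwrite(f"pics/{name}.png",im); return im
E
python3 - <<'E'
from h import *
t=cv2.imread("pics/top0.png"); s=cv2.imread("pics/scene0.png")
X=[(-.086,.18,.094),(-.086,-.062,.094),(.130,.18,.164),(.130,-.062,.164)]
uv=(np.array([(68,436),(470,487),(103,47),(522,94)])+.5)/5-.5+[225,130]
# rib by dark mask
g=cv2.cvtColor(t,cv2.COLOR_BGR2GRAY).astype(float)
w=np.clip(200-g[175:212,250:278],0,None); sub=g[181:208,258:272]; w=np.clip(180-sub,0,None)
v,u=np.mgrid[181:208,258:272]; rib=np.array([(w*u).sum(),(w*v).sum()])/w.sum()
print("rib",rib)
X2=np.array(X+[(0,.114,.104)]); uv2=np.vstack([uv,rib])
f=lambda p:(proj("top",pose2(p,X2))-uv2).ravel()
r=least_squares(f,[.45,-.05,-.12]);print(r.x,np.round(r.fun.reshape(-1,2),2))
# bar
for n,im,(a,b,c,d) in(("top",t,(200,255,130,183)),("scene",s,(225,270,130,183))):
    g=cv2.cvtColor(im,cv2.COLOR_BGR2GRAY)[a:b,c:d]
    m=(g>120).astype(np.uint8); k,l,st,ce=cv2.connectedComponentsWithStats(m)
    print(n,[(st[i],ce[i]+[c,a]) for i in range(1,k) if st[i][4]>4])
    q=np.argwhere(l==1+np.argmax(st[1:,4]))[:,::-1]+[c,a]
    ax=np.linalg.svd(q-q.mean(0))[2][0]; pr=(q-q.mean(0))@ax
    print(q.mean(0),ax,pr.min(),pr.max())
    d=np.argwhere(g<30)[:,::-1]+[c,a]; print("dark",len(d),d.mean(0) if len(d) else 0)
E
```

```text
rib [264.38448306 193.89196628]
[ 0.56137066 -0.10440392 -0.10957747] [[-0.53  0.92]
 [ 1.14  0.06]
 [ 0.18  0.98]
 [ 0.14  0.78]
 [-0.94 -2.79]]
top [(array([ 8,  9,  6,  7, 22], dtype=int32), array([140.63636364, 211.95454545])), (array([ 16,  15,  35,  30, 337], dtype=int32), array([162.75074184, 229.33827893])), (array([52, 43,  1,  8,  8], dtype=int32), array([182. , 246.5]))]
[162.75074184 229.33827893] [0.77442954 0.63266017] -19.37111720246511 20.736241461359874
dark 0 0
scene [(array([  8,  12,  42,  17, 240], dtype=int32), array([160.15833333, 245.12916667])), (array([52, 26,  1,  5,  5], dtype=int32), array([182., 253.]))]
[160.15833333 245.12916667] [0.94555036 0.32547584] -23.27219150486619 19.4010832205405
dark 22 [145.18181818 237.45454545]
```

```bash
python3 - <<'E'
from h import *
t=cv2.imread("pics/top0.png")
X2=np.array([(-.086,.18,.094),(-.086,-.062,.094),(.130,.18,.164),(.130,-.062,.164)])
uv=(np.array([(68,436),(470,487),(103,47),(522,94)])+.5)/5-.5+[225,130]
r=least_squares(lambda p:(proj("top",pose2(p,X2))-uv).ravel(),[.45,-.05,-.12]);p=r.x;print(p,np.round(r.fun,2))
P=ray("top",[(162.75,229.34),(140.64,211.95)],.015);d=P[1]-P[0];print(P,np.linalg.norm(d),np.arctan2(d[1],d[0]))
q=ray("top",[(162.75-7.74,229.34-6.33),(162.75+7.74,229.34+6.33)],.015);d2=q[0]-q[1];yaw=np.arctan2(d2[1],d2[0]);print(yaw)
yaw=np.arctan2(d[1],d[0]); c=P.mean(0)-(75-14.4)/2000*d/np.linalg.norm(d); b=[c[0],c[1],yaw];print("bar",b)
o=cv2.resize(t,None,fx=6,fy=6,interpolation=cv2.INTER_CUBIC)
def L(p,pts,col,cl=True):
    w=(proj("top",pose2(p,np.array(pts)/1000.))+.5)*6; cv2.polylines(o,[np.round(w*8).astype(int)],cl,col,1,cv2.LINE_AA,3)
rect=lambda a,b,c,d,z:[(a,c,z),(b,c,z),(b,d,z),(a,d,z)]
for z,c in((rect(-86,130,-62,180,94),(0,0,255)),(rect(81.5,130,-62,180,164),(0,255,255)),(rect(-81,81,56,172,90),(0,200,0)),(rect(-35,35,109,119,106),(255,0,0)),(rect(-81.5,-67.5,-17,17,78),(255,0,255)),(rect(62,78,-23,23,84),(255,0,255)),(rect(-81.5,81.5,-56,56,86),(0,128,255))):L(p,z,c)
for z in(rect(-80,80,-11,11,15),rect(46,70,-11,11,27)):L(b,z,(0,0,255))
v=np.zeros((600,800,3),np.uint8);v[:,:560]=o[130*6:130*6+600,240*6-0:240*6+560];k=o[203*6:203*6+240,135*6:135*6+240];v[:240,560:]=k
cv2.imwrite("pics/c1.png",v)
E
```

```text
[ 0.56315898 -0.10355584 -0.11453613] [-0.9   0.    0.69 -0.46  0.16  0.13  0.04  0.31]
[[0.47119546 0.32745493 0.015     ]
 [0.52625739 0.40216103 0.015     ]] 0.09280526943961405 0.9356365769388166
0.9161068743441686
bar [np.float64(0.48074925118118733), np.float64(0.34041718359225903), np.float64(0.9356365769388166)]
```

View pics/c1.png

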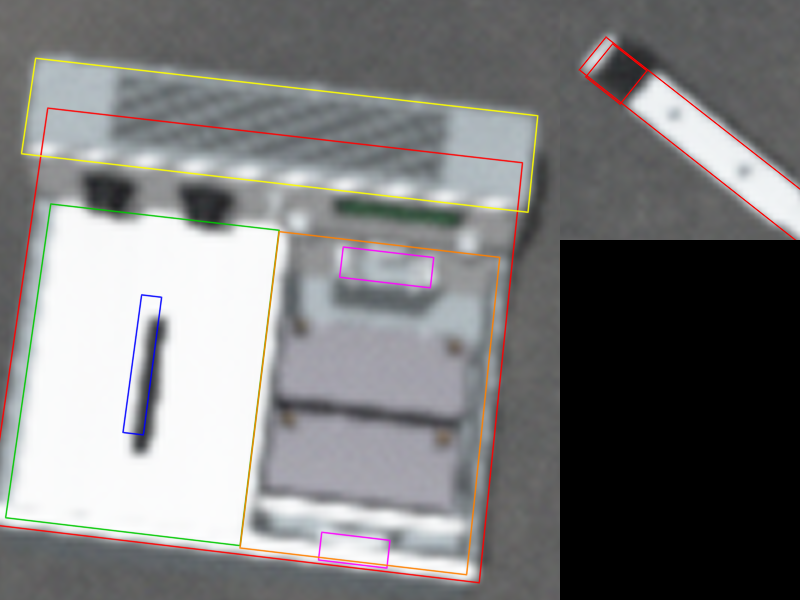

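The overlay agrees with the preamp to about 1 px. The rib appears about 10 mm nearer than assumed, so I'll use its measured place. Next is an IK check along the whole path, then the grasp.

```bash
cat >> h.py <<'E'
PRE=np.array([0.5632,-0.1036,-0.1145]); PHI=np.radians(15); SG=1
def grot(phi,sg):
    z=np.array([np.sin(phi),0,-np.cos(phi)]); y=np.array([0,sg,0.]); return np.c_[np.cross(y,z),y,z]
GP=np.array([.058,0,.013])  # TCP in bar frame
def tool(Rb,ob,sg=None,gp=None):
    sg=SG if sg is None else sg; gp=GP if gp is None else gp
    return ob+Rb@gp, R.from_matrix(Rb@grot(PHI,sg)).as_quat()
def inpre(s,xc,zc,yc=0,pre=None):
    """bar pose with slope s deg, tongue upper end corner at preamp (xc,yc,zc) mm"""
    p=PRE if pre is None else pre
    Rb=R.from_euler('zy',[p[2],-np.radians(s)]).as_matrix()
    c=pose2(p,np.array([xc,yc,zc])/1000)[0]
    return Rb,c-Rb@np.array([-.08,0,.015])
E
python3 - <<'E'
from h import *
b=[.48075,.3404,.925]
Rb=R.from_euler('z',b[2]).as_matrix(); o=np.array([b[0],b[1],0])
for sg in(1,-1):
    print(sg)
    for nm,(p,q) in dict(pick=tool(Rb,o,sg),lift=tool(Rb,o+[0,0,.15],sg),hi=tool(*inpre(38,-65,170),sg),A=tool(*inpre(38,-65,66),sg),C=tool(*inpre(30,-80,64),sg),D=tool(*inpre(9,-80,70),sg)).items():
        j=manip.solve_ik(p,q); print(nm,np.round(p,3),None if j is None else np.round(j,2))
rib=ray("top",[(264.4,193.9)],.102)[0]; print("rib",rib,R.from_euler('z',-PRE[2]).apply(rib-[PRE[0],PRE[1],0]))
E
```

```text
1
pick [0.516 0.387 0.013] [ 0.24  1.18 -1.31  1.91  1.45  1.01  0.85]
lift [0.516 0.387 0.163] [ 0.26  0.8  -1.3   1.85  0.97  0.95  1.1 ]
hi [ 0.608 -0.112  0.253] [ 1.38  0.31 -1.25  2.37  2.78  0.27 -1.02]
A [ 0.608 -0.112  0.149] None
C [ 0.603 -0.11   0.131] [ 1.28  0.83 -1.3   2.36  2.23  0.65 -0.2 ]
D [ 0.619 -0.11   0.089] [ 0.87  0.6  -0.88  2.08  1.15  0.45  0.62]
-1
pick [0.516 0.387 0.013] [-0.13  0.74 -0.67  1.92  0.83  0.48 -1.97]
lift [0.516 0.387 0.163] [ 0.02  0.54 -0.86  1.85  0.54  0.72 -1.73]
hi [ 0.608 -0.112  0.253] [ 1.38  0.31 -1.25  2.37  2.78  0.27  2.13]
A [ 0.608 -0.112  0.149] None
C [ 0.603 -0.11   0.131] [ 0.96  0.5  -0.86  2.36  2.68  0.39  2.28]
D [ 0.619 -0.11   0.089] [ 0.35  0.44 -0.23  2.09  0.31  0.21 -1.82]
rib [0.56585203 0.00606582 0.102     ] [-0.00989465  0.10925073  0.102     ]
```

```bash
python3 - <<'E'
import h
from h import *
b=[.48075,.3404,.925]; gp=np.array([.058,0,.014])
Rb=R.from_euler('z',b[2]).as_matrix(); o=np.array([b[0],b[1],0])
for ph in(0,5):
  h.PHI=np.radians(ph)
  for sg in(1,-1):
    print(ph,sg)
    for nm,(B) in dict(pick=(Rb,o),lift=(Rb,o+[0,0,.2]),hi=inpre(36,-65,170),A=inpre(36,-65,66),A38=inpre(38,-65,66),C=inpre(30,-80,64),D=inpre(10,-80,70)).items():
        p,q=tool(*B,sg,gp); j=manip.solve_ik(p,q); print(nm,None if j is None else np.round(j,2))
E
```

```text
0 1
pick [ 0.1   1.23 -1.31  1.67  1.24  1.29  1.01]
lift [ 0.1   0.86 -1.3   1.56  0.84  1.38  1.21]
hi [ 1.18  0.23 -1.06  2.15  0.31  0.27  1.37]
A [ 1.12  0.53 -1.08  2.23  1.63  0.31  0.2 ]
A38 [ 1.27  0.7  -1.3   2.25  1.76  0.49  0.16]
C [ 0.88  0.43 -0.79  2.17  1.01  0.23  0.73]
D [ 0.86  0.72 -0.97  1.86  0.83  0.81  0.96]
0 -1
pick [-0.16  0.86 -0.76  1.68  0.73  0.9  -1.87]
lift [-0.1   0.62 -0.87  1.57  0.5   1.19 -1.7 ]
hi [ 0.98  0.17 -0.83  2.15  0.04  0.26 -1.52]
A [-0.82  0.8   1.36  2.28  4.48  0.88  0.  ]
A38 [0.   0.29 0.24 2.29 4.31 0.22 0.44]
C [-0.01  0.32  0.23  2.2  -1.01  0.2  -0.54]
D [ 0.5   0.54 -0.45  1.87  0.35  0.63 -1.83]
5 1
pick [ 0.15  1.2  -1.31  1.75  1.29  1.19  0.97]
lift [ 0.16  0.8  -1.3   1.64  0.83  1.25  1.21]
hi [ 1.4   0.33 -1.32  2.21  1.04  0.22  0.7 ]
A [ 1.03  0.47 -0.93  2.29  2.28  0.26 -0.48]
A38 [ 1.14  0.54 -1.06  2.32  2.3   0.34 -0.44]
C [ 1.11  0.56 -1.08  2.24  1.67  0.35  0.15]
D [ 0.89  0.68 -0.97  1.94  0.91  0.69  0.88]
5 -1
pick [-0.15  0.81 -0.73  1.76  0.74  0.76 -1.88]
lift [-0.05  0.56 -0.87  1.65  0.47  1.06 -1.69]
hi [-0.22  0.09  0.46  2.26 -1.07  0.2  -0.47]
A [ 0.96  0.44 -0.85  2.29  2.41  0.22  2.51]
A38 [ 0.97  0.43 -0.85  2.32  2.61  0.26  2.32]
C [-0.83  0.84  1.36  2.29  4.46  0.89 -0.  ]
D [ 0.48  0.5  -0.41  1.95  0.35  0.49 -1.84]
```

```bash
python3 - <<'E'
import h
from h import *
b=[.48075,.3404,.925]; gp=np.array([.058,0,.015])
Rb=R.from_euler('z',b[2]).as_matrix(); o=np.array([b[0],b[1],0])
for ph in(-8,-14):
  h.PHI=np.radians(ph)
  for sg in(1,-1):
    print(ph,sg)
    for nm,(B) in dict(pick=(Rb,o),lift=(Rb,o+[0,0,.2]),hi=inpre(36,-65,170),A=inpre(36,-65,66),A38=inpre(38,-65,66),C=inpre(30,-80,64),D=inpre(12,-80,70)).items():
        p,q=tool(*B,sg,gp); j=manip.solve_ik(p,q); print(nm,None if j is None else np.round(j,2))
h.PHI=np.radians(18)
for sg in (1,-1):
    for z in(.1,0): p,q=tool(R.from_euler('z',PRE[2]).as_matrix(),pose2(PRE,[0,0,.057+z])[0],sg,np.array([.051,0,.027]));j=manip.solve_ik(p,q); print("press",np.round(j,2) if j is not None else None)
E
```

```text
-8 1
pick [ 0.02  1.27 -1.31  1.54  1.18  1.46  1.07]
lift [ 0.01  0.94 -1.31  1.43  0.86  1.58  1.21]
hi [ 1.24  0.35 -1.21  2.03  0.51  0.54  1.22]
A [ 0.99  0.47 -0.93  2.12  0.86  0.34  0.9 ]
A38 [ 0.95  0.42 -0.86  2.15  0.82  0.26  0.92]
C [ 0.99  0.53 -0.98  2.06  0.82  0.5   0.94]
D [ 0.83  0.76 -0.97  1.76  0.75  0.96  1.03]
-8 -1
pick [-0.17  0.97 -0.84  1.54  0.76  1.14 -1.87]
lift [-0.16  0.71 -0.87  1.43  0.53  1.39 -1.72]
hi [ 0.89  0.21 -0.77  2.03  0.1   0.48 -1.58]
A [ 0.55  0.33 -0.4   2.13  0.07  0.23 -1.54]
A38 [ 0.74  0.35 -0.6   2.16  0.39  0.19 -1.83]
C [ 0.57  0.37 -0.44  2.07  0.21  0.36 -1.69]
D [ 0.51  0.58 -0.48  1.77  0.33  0.8  -1.8 ]
-14 1
pick [-0.04  1.31 -1.31  1.43  1.16  1.58  1.1 ]
lift [-0.06  1.01 -1.31  1.32  0.87  1.72  1.21]
hi [ 1.19  0.43 -1.22  1.93  0.53  0.72  1.2 ]
A [ 1.    0.52 -0.99  2.03  0.74  0.52  1.02]
A38 [ 1.01  0.5  -0.98  2.06  0.74  0.46  1.02]
C [ 0.96  0.58 -0.99  1.96  0.72  0.66  1.05]
D [ 0.8   0.82 -0.97  1.66  0.71  1.1   1.07]
-14 -1
pick [-0.2   1.04 -0.87  1.43  0.77  1.3  -1.86]
lift [-0.11  0.91 -1.13  1.33  0.74  1.63 -1.85]
hi [ 0.81  0.25 -0.71  1.94  0.12  0.63 -1.61]
A [ 0.61  0.37 -0.49  2.04  0.19  0.4  -1.65]
A38 [ 0.62  0.35 -0.48  2.07  0.15  0.35 -1.62]
C [ 0.6   0.42 -0.5   1.98  0.25  0.53 -1.72]
D [ 0.49  0.64 -0.48  1.67  0.32  0.95 -1.79]
press [ 0.95  0.49 -1.02  1.94  0.69  0.71  1.03]
press [ 0.87  0.65 -0.93  2.    1.01  0.6   0.76]
press [ 0.62  0.35 -0.57  1.95  0.34  0.6  -1.84]
press [ 0.4   0.47 -0.32  2.02  0.38  0.38 -1.88]
```

```bash
sed -i 's/PHI=np.radians(15); SG=1/PHI=np.radians(-14); SG=-1/; s/^GP=.*/GP=np.array([.058,0,.014])/' h.py; python3 - <<'E'
from h import *
b=[.48075,.3404,.925]
Rb=R.from_euler('z',b[2]).as_matrix(); o=np.array([b[0],b[1],0])
manip.servo_line([.34,-.35,.36],vel=.3)
p,q=tool(Rb,o+[0,0,.12])
manip.move_pose([.42,.05,.36],q); 
manip.move_pose(p,q)
print(manip.current_clock(),np.round(manip.current_q(),2))
shot("top","t1"); shot("scene","s1")
im=np.zeros((420,800,3),np.uint8)
a=cv2.resize(cv2.imread("pics/t1.png")[150:270,90:230],None,fx=2.85,fy=3.5*.814,interpolation=cv2.INTER_CUBIC); im[:a.shape[0],:a.shape[1]]=a
a=cv2.resize(cv2.imread("pics/s1.png")[150:270,90:230],None,fx=2.85,fy=2.85,interpolation=cv2.INTER_CUBIC); im[:a.shape[0],400:400+a.shape[1]]=a
cv2.imwrite("pics/c2.png",im)
E
```

```text
4.2417 [-0.16  0.92 -0.97  1.39  0.7   1.46 -1.83]
```

View pics/c2.png

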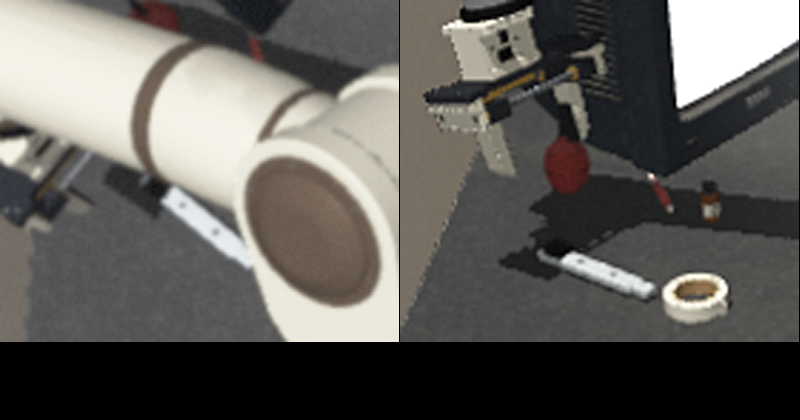

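The gripper hangs over the pad end, clear of the blower, and the bar is unmoved. In scene pixels the tongue end is about (179.5,252.5) and the heel about (139,238.8). I'll check the bar in that view, then grasp.

```bash
python3 - <<'E'
from h import *
b=[.48075,.3404,.925]
print(ray("scene",[(179.5,252.5),(139.1,238.8)],.010)); print(pose2(b,[(-.08,0,.01),(.08,0,.01)]))
print(ray("top",[(162.75+20.7*.774,229.34+20.7*.633)],.013))
Rb=R.from_euler('z',b[2]).as_matrix(); o=np.array([b[0],b[1],0])
p,q=tool(Rb,o); manip.servo_line(p,q,vel=.12)
effector.close(f_grip=50); print(manip.current_finger_gap(),manip.current_gripper_force(),manip.current_tool_pos()-p,manip.current_force())
manip.servo_line(p+[0,0,.15],vel=.15); print(manip.current_finger_gap(),manip.current_gripper_force(),manip.current_clock(),manip.current_force())
shot("scene","s2")
cv2.imwrite("pics/c3.png",cv2.resize(cv2.imread("pics/s2.png")[130:270,80:240],None,fx=4,fy=4,interpolation=cv2.INTER_CUBIC))
E
```

```text
[[0.42986672 0.26816098 0.01      ]
 [0.52181646 0.40379896 0.01      ]]
[[0.43260323 0.27651034 0.01      ]
 [0.52889677 0.40428966 0.01      ]]
[[0.43067558 0.27499648 0.013     ]]
0.021605235213569093 49.843487930484116 [ 1.11776986e-04 -5.24924309e-06 -4.14606939e-06] [0.35509041 0.13509233 0.04516685]
0.02121870581311263 49.859797661192715 7.7333 [-0.30207431  0.39842092 -2.27678848]
```

View pics/c3.png

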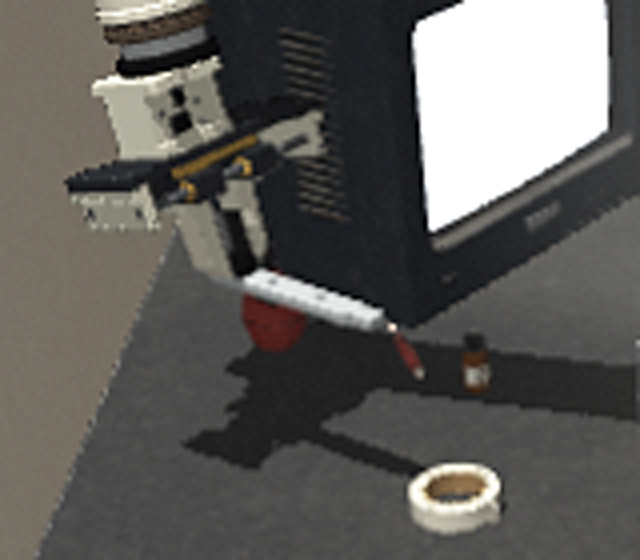

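The bar is firmly held, with a 21 mm gap, and hangs straight. Now I'll carry it above the bay and re-measure the tongue end in both views.

```bash
python3 - <<'E'
from h import *
p0=np.array(manip.current_tool_pos())
manip.servo_line([.50,.25,.33],vel=.3)
p,q=tool(*inpre(36,-65,190)); 
manip.move_pose(p,q); print(manip.current_clock(),np.round(manip.current_q(),2),manip.current_tool_pos()-p)
B=inpre(36,-65,190); pts=[(-.08,0,.01),(-.08,.008,.015),(-.08,-.008,.015),(.04,.011,.015),(.04,-.011,.015)]
v=np.zeros((600,800,3),np.uint8)
for i,n in enumerate(("top","scene")):
    im=shot(n,n+"3"); w=proj(n,np.array([B[1]+B[0]@np.array(x) for x in pts])); print(n,np.round(w,1))
    c=w.mean(0).astype(int)-[40,50]; c=np.maximum(c,0); print(c)
    k=cv2.resize(im[c[1]:c[1]+100,c[0]:c[0]+80],None,fx=5,fy=5,interpolation=cv2.INTER_CUBIC)
    for x in w: cv2.circle(k,tuple(int(t) for t in (x-c+.5)*5),2,(0,0,255),-1)
    v[:k.shape[0],400*i:400*i+k.shape[1]]=k
cv2.imwrite("pics/c4.png",v)
E
```

```text
10.0833 [ 1.12  0.33 -1.09  1.91  0.34  0.71 -1.79] [0.0004224  0.00230047 0.00013347]
top [[300.4 210. ]
 [297.5 210.4]
 [303.4 211. ]
 [302.5 168.5]
 [311.  169.5]]
[262 143]
scene [[295.2 187.5]
 [292.8 186.5]
 [298.  186.9]
 [293.2 153.8]
 [300.  154.3]]
[255 123]
```

View pics/c4.png

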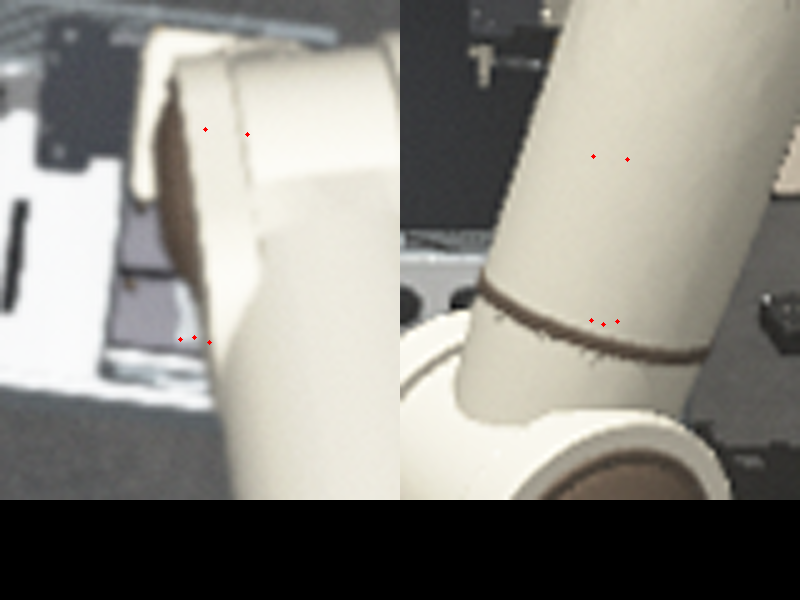

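The arm hides the bar in both views here; only a bit of the tongue shows in the top view. I'll use the earlier scene picture s2, where the bar hung free, to get its offset in the hand.

```bash
python3 - <<'E'
from h import *
print(manip.current_tool_pos()-tool(*inpre(36,-65,190))[0])
b=[.48075,.3404,.925]
s=cv2.imread("pics/s2.png"); hsv=cv2.cvtColor(s,cv2.COLOR_BGR2HSV)[195:215,141:182]
m=((hsv[...,2]>115)&(hsv[...,1]<50)).astype(np.uint8); k,l,st,ce=cv2.connectedComponentsWithStats(m); i=1+np.argmax(st[1:,4])
q=np.argwhere(l==i)[:,::-1]+[141,195]; c=q.mean(0); ax=np.linalg.svd(q-c)[2][0]; ax*=np.sign(ax[0]); pr=(q-c)@ax
print("centroid",c,"ax",ax,"end",c+ax*(pr.max()+.5),pr.min(),pr.max()); print("\n".join("".join(".#"[x] for x in r) for r in (l==i).astype(int)))
P=lambda x,z:pose2(b,np.array([(x,0,z)]))+[0,0,.15]
print("pred tongue",proj("scene",P(-.08,.01)),"shift -5",proj("scene",P(-.085,.01)),"x40",proj("scene",P(.04,.01)),"lowered",proj("scene",P(-.08,.005)))
# initial views
for n,e in(("scene",(179.5,252.5)),("top",(162.75+21.2*.774,229.34+21.2*.633))): print(n,e,proj(n,pose2(b,[(-.08,0,.012),(-.085,0,.012)])))
E
```

```text
[0.00066226 0.00249872 0.00032348]
centroid [157.33333333 204.17117117] ax [0.95558409 0.29471859] end [175.02158911 209.62653392] -17.131913743538487 18.01041261644407
.........................................
.........................................
...##....................................
..#######................................
############.............................
###############..........................
##################.......................
#####################....................
..######################.................
......#####################..............
.........#####################...........
...........####################..........
..............#####################......
..................#################......
.....................#############.......
.......................#########.........
.............................###.........
.........................................
.........................................
.........................................
pred tongue [[172.56408893 209.28169732]] shift -5 [[173.84398765 209.7125672 ]] x40 [[142.94908592 199.31744029]] lowered [[172.71353576 210.77413702]]
scene (179.5, 252.5) [[176.77539182 251.58887286]
 [178.00456938 252.06241422]]
top (179.15879999999999, 242.7596) [[178.40216443 241.86077097]
 [179.61979318 242.83324243]]
```

```bash
python3 - <<'E'
from h import *
for pos in((.55,-.15,.27),(.5,-.1,.27),(.52,-.2,.27)):
  for yaw in(-60,-80,-100):
    Rb=R.from_euler('zy',[yaw,-14],degrees=True).as_matrix(); q=R.from_matrix(Rb@grot(PHI,SG)).as_quat()
    j=manip.solve_ik(pos,q); print(pos,yaw,None if j is None else np.round(j,2))
E
```

```text
(0.55, -0.15, 0.27) -60 [ 1.05  0.38 -0.85  1.75  0.06  1.07 -2.38]
(0.55, -0.15, 0.27) -80 [ 0.77  0.26 -0.43  1.81 -0.22  1.   -2.46]
(0.55, -0.15, 0.27) -100 [ 0.17  0.2   0.29  1.9  -0.5   0.96 -2.56]
(0.5, -0.1, 0.27) -60 [ 1.13  0.25 -0.94  1.89 -0.03  1.03 -2.36]
(0.5, -0.1, 0.27) -80 [ 1.16  0.2  -0.89  1.95 -0.16  0.95 -2.57]
(0.5, -0.1, 0.27) -100 [-0.68  0.11  1.14  2.06 -0.56  0.95 -2.53]
(0.52, -0.2, 0.27) -60 [ 1.18  0.38 -0.88  1.75  0.06  1.1  -2.28]
(0.52, -0.2, 0.27) -80 [ 1.2   0.33 -0.83  1.81 -0.07  1.02 -2.5 ]
(0.52, -0.2, 0.27) -100 [ 0.73  0.2  -0.21  1.89 -0.38  0.96 -2.55]
```

```bash
python3 - <<'E'
from h import *
pos=np.array((.46,-.16,.25)); Rb=R.from_euler('zy',[-65,-14],degrees=True).as_matrix(); q=R.from_matrix(Rb@grot(PHI,SG)).as_quat()
manip.move_pose(pos,q); manip.sleep(.3); print(manip.current_clock(),np.round(manip.current_q(),2))
tp=np.array(manip.current_tool_pos()); Rt=R.from_quat(manip.current_tcp_rot()).as_matrix(); Rb=Rt@grot(PHI,SG).T; o=tp-Rb@GP; print(tp-pos)
pts=[(-.08,0,.015),(-.08,.008,.015),(-.08,-.008,.015),(-.058,.011,.015),(-.058,-.011,.015),(.04,.011,.015),(.04,-.011,.015)]
np.savez("m.npz",Rb=Rb,o=o)
v=np.zeros((600,800,3),np.uint8)
for i,n in enumerate(("top","scene")):
    im=shot(n,n+"4"); w=proj(n,np.array([o+Rb@np.array(x) for x in pts])); print(n,np.round(w,1))
    c=w.mean(0).astype(int)-[33,50]; print(c)
    k=cv2.resize(im[c[1]:c[1]+100,c[0]:c[0]+66],None,fx=6,fy=6,interpolation=cv2.INTER_CUBIC)
    for x in w: cv2.circle(k,tuple(int(t) for t in (x-c+.5)*6),2,(0,0,255),-1)
    v[:k.shape[0],400*i:400*i+k.shape[1]]=k
cv2.imwrite("pics/c5.png",v)
E
```

```text
11.15 [ 1.31  0.25 -0.95  1.95 -0.06  1.   -2.27]
[0.00068381 0.00102172 0.00013654]
top [[277.  243.7]
 [275.7 240.9]
 [278.3 246.5]
 [283.  236.2]
 [286.6 244. ]
 [318.  220. ]
 [321.6 227.8]]
[258 187]
scene [[278.4 186.8]
 [277.  185.3]
 [279.8 188.4]
 [283.  182.5]
 [286.9 186.7]
 [311.2 172.8]
 [315.2 176.9]]
[257 132]
```

View pics/c5.png

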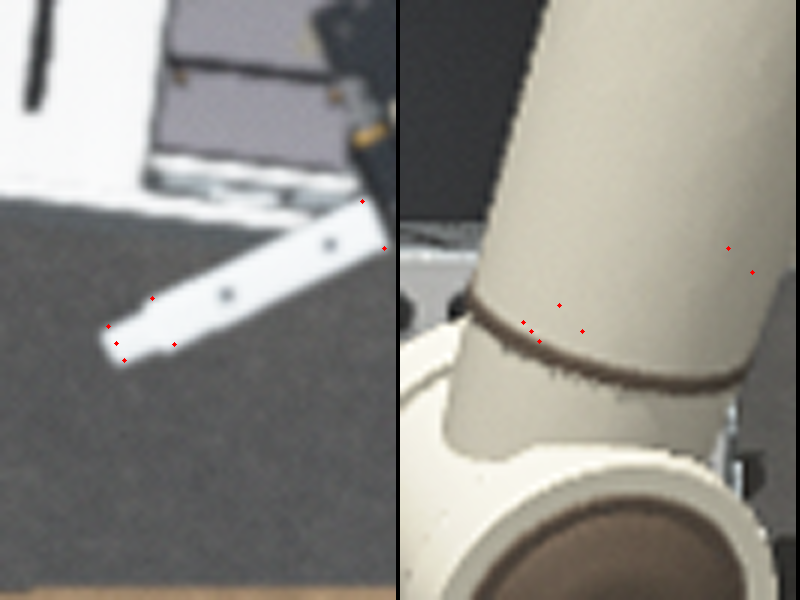

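The bar is clearly seen in the top view. Its tongue end is at crop (110,350) against a predicted (116,343), so it sits a few mm further out. I'll quantify this with a mask.

```bash
python3 - <<'E'
from h import *
m=np.load("m.npz");Rb,o=m["Rb"],m["o"]
g=cv2.cvtColor(cv2.imread("pics/top4.png"),cv2.COLOR_BGR2GRAY).astype(np.float32)
W=lambda x,y:proj("top",(o+Rb@np.array([x,y,.015]))[None])[0]
samp=lambda P:cv2.remap(g,P[:,0].astype(np.float32)[None],P[:,1].astype(np.float32)[None],cv2.INTER_LINEAR)[0]
def edge(f,ts):  # 50% crossing from inside to outside
    v=samp(np.array([f(t) for t in ts])); h=(v[:8].mean()+v[-8:].mean())/2; return ts[np.argmax(v<h)]
for y in(-.004,-.002,0,.002): print("end",y,edge(lambda t:W(t,y),np.linspace(-.07,-.1,61)))
for x in(-.075,-.068,-.04,-.02,0,.015): 
    a=edge(lambda t:W(x,t),np.linspace(0,.02,81));b=edge(lambda t:W(x,t),np.linspace(-.0,-.02,81));print("x",x,a,b,"mid",(a+b)/2,"w",a-b)
E
```

```text
end -0.004 -0.085
end -0.002 -0.0855
end 0 -0.0855
end 0.002 -0.0855
x -0.075 0.0075 -0.01 mid -0.0012500000000000002 w 0.0175
x -0.068 0.0075 -0.01025 mid -0.0013750000000000004 w 0.017750000000000002
x -0.04 0.01125 -0.0125 mid -0.0006250000000000006 w 0.02375
x -0.02 0.0115 -0.012750000000000001 mid -0.0006250000000000006 w 0.02425
x 0 0.009000000000000001 -0.01175 mid -0.0013749999999999995 w 0.02075
x 0.015 0.016 -0.012 mid 0.002 w 0.028
```

```bash
sed -i 's/^GP=.*/GP=np.array([.0627,0,.014])/; s/^PRE=np.array(\[[^]]*\])/PRE=np.array([.5641,-.1032,-.1145])/' h.py; cat >> h.py <<'E'
from pathlib import Path
ERR=np.array(eval(Path("err.txt").read_text())) if Path("err.txt").exists() else np.zeros(3)
def go(s,xc,zc,yc=0,vel=.08,joint=False):
    global ERR
    p,q=tool(*inpre(s,xc,zc,yc)); 
    (manip.move_pose if joint else lambda a,b:manip.servo_line(a,b,vel=vel))(p-ERR,q)
    e=np.array(manip.current_tool_pos())-p; F=np.array(manip.current_force())
    ep=R.from_euler('z',-PRE[2]).apply(e); Fp=R.from_euler('z',-PRE[2]).apply(F)
    print(s,xc,zc,"err mm",np.round(ep*1000,1),"F",np.round(Fp,1),"gap",round(manip.current_finger_gap()*1000,1),"t",round(manip.current_clock(),1)); return e,Fp
def learn(e):
    global ERR; ERR=ERR+e; Path("err.txt").write_text(str(ERR.tolist()))
E
python3 - <<'E'
from h import *
e,F=go(38,-64,170,joint=True); manip.sleep(.3); e=manip.current_tool_pos()-tool(*inpre(38,-64,170))[0]; print(e*1000,np.round(manip.current_q(),2)); learn(e)
e,F=go(38,-64,160); learn(e)
e,F=go(38,-64,105); 
e,F=go(38,-64,85,vel=.05)
E
```

```text
38 -64 170 err mm [-0.5  0.5 -0.5] F [-0.   0.1 -1.4] gap 21.2 t 11.9
[-0.40154535 -1.27767921 -0.1883285 ] [ 1.11  0.33 -1.07  1.95  0.35  0.63 -1.79]
38 -64 160 err mm [-0.4  1.2 -0.6] F [ 0.5 -0.  -2.1] gap 21.3 t 12.5
38 -64 105 err mm [1.1 0.4 1.2] F [-0.  -0.5 -1. ] gap 21.0 t 13.3
38 -64 85 err mm [0.5 0.3 0.5] F [ 0.   0.6 -0.3] gap 21.5 t 13.9
```

```bash
python3 - <<'E'
from h import *
print(ERR*1000)
p,q=tool(*inpre(38,-64,85)); P=[]
for i in range(6): manip.sleep(.03); P.append((manip.current_tool_pos()-p)*1000)
print(np.round(P,2)); print(np.degrees((R.from_quat(q).inv()*R.from_quat(manip.current_tcp_rot())).as_rotvec()))
im=shot("top","t5"); cv2.imwrite("pics/c6.png",cv2.resize(im[140:240,250:345],None,fx=6,fy=6,interpolation=cv2.INTER_CUBIC))
E
```

```text
[-0.66248995 -0.05721269 -0.80163945]
[[0.75 0.26 0.75]
 [0.86 0.23 0.91]
 [0.94 0.23 1.03]
 [0.95 0.14 1.1 ]
 [0.92 0.07 1.11]
 [0.93 0.08 1.13]]
[-0.00197614  0.03185131 -0.008504  ]
```

View pics/c6.png

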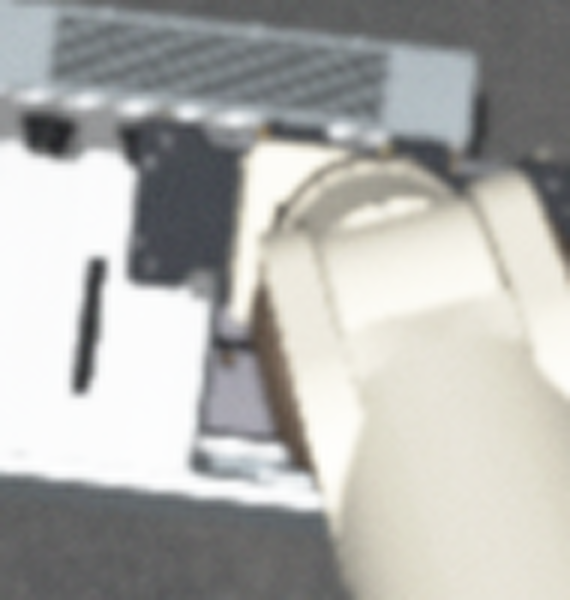

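The view is blocked by the wrist, so it adds nothing. The tracking error was only settling, so I'll drop the correction and continue the insertion guarded by force.

```bash
rm -f err.txt; python3 - <<'E'
from h import *
import sys
def chk(F,l=8):
    if np.abs(F[0])>l or abs(F[1])>l or abs(F[2]+1)>l: print("STOP"); sys.exit()
for w in((38,-64,76),(38,-64,66),(35,-70,65.5),(32.5,-75,65),(31,-78,64.5)):
    e,F=go(*w,vel=.05); manip.sleep(.1); chk(F)
E
```

```text
38 -64 76 err mm [-0.5  0.1 -0.7] F [-1.  -0.7 -1.7] gap 21.2 t 14.5
38 -64 66 err mm [-0.2  0.1 -0.3] F [ 1.2 -0.1  1. ] gap 21.2 t 14.9
35 -70 65.5 err mm [ 0.1  0.2 -0.2] F [ 0.2  1.1 -1.2] gap 21.4 t 15.3
32.5 -75 65 err mm [0.2 0.2 0. ] F [-0.5  0.4 -3.1] gap 21.8 t 15.7
31 -78 64.5 err mm [0.2 0.1 0.1] F [-0.8  0.9 -2.1] gap 21.1 t 16.0
```

Free all the way in. Now I'll feel for the near wall along −x.

```bash
python3 - <<'E'
from h import *
for x in(-79,-80,-81,-82,-83,-84,-85,-86):
    go(30,x,64,vel=.03); manip.sleep(.15); F=np.mean([R.from_euler('z',-PRE[2]).apply(manip.current_force()) for _ in range(5)],0); print(np.round(F,1))
    if F[0]>5 or abs(F[2]+1.5)>5: break
E
```

```text
30 -79 64 err mm [0.2 0.1 0.1] F [-0.   0.2 -2.4] gap 21.5 t 16.4
[-0.2  0.2 -1.3]
30 -80 64 err mm [-0.1 -0.1  0. ] F [-0.4 -0.3 -1.5] gap 21.1 t 16.8
[-0.5  0.5 -3.2]
30 -81 64 err mm [-0.1  0.  -0. ] F [-0.5  0.2 -1.4] gap 21.5 t 17.2
[-0.7  0.8 -2.3]
30 -82 64 err mm [-0.1 -0.  -0. ] F [-0.1  0.4 -2.2] gap 21.5 t 17.6
[ 0.4  0.1 -1.9]
30 -83 64 err mm [0.1 0.  0.1] F [-0.4  0.4 -1.8] gap 21.5 t 18.0
[ 0.4  0.5 -2. ]
30 -84 64 err mm [0.6 0.  0.4] F [ 1.8  0.7 -0.6] gap 21.5 t 18.4
[ 2.  -1.3 -1. ]
30 -85 64 err mm [ 1.1 -0.   0.8] F [3.9 0.9 0.1] gap 21.4 t 18.8
[ 5.4 -0.1  0.3]
```

The wall is felt at nominal −83.5, so the true −80 is nominal about −82. Swinging down.

```bash
python3 - <<'E'
from h import *
go(30,-82,64,vel=.05)
for w in((26,-81.9,65.2),(22,-81.9,66.3),(18,-81.9,67.5),(15.5,-81.9,68.5)):
    e,F=go(*w,vel=.06)
    manip.sleep(.1); F=np.mean([R.from_euler('z',-PRE[2]).apply(manip.current_force()) for _ in range(5)],0); print(np.round(F,1))
    if np.abs(F-[0,0,-1.5]).max()>8: print("STOP");break
E
```

```text
30 -82 64 err mm [-1.1 -0.  -0.9] F [ 1.6 -0.2 -0.7] gap 21.5 t 19.2
26 -81.9 65.2 err mm [-0.9  0.5 -1. ] F [-0.4  0.8 -0.9] gap 21.6 t 19.5
[ 0.1  0.3 -2.3]
22 -81.9 66.3 err mm [-0.5  0.3 -0.4] F [ 0.  -0.4 -1.8] gap 21.6 t 19.9
[-0.1  0.4 -2. ]
18 -81.9 67.5 err mm [-0.2  0.2 -0.2] F [-0.3  0.8 -0.9] gap 21.5 t 20.3
[ 0.1  0.4 -1.6]
15.5 -81.9 68.5 err mm [-0.   0.1 -0. ] F [ 0.8 -1.  -2.1] gap 21.6 t 20.6
[ 0.5  0.3 -1.7]
```

```bash
python3 - <<'E'
from h import *
go(13.5,-81.9,69.2,vel=.06)
effector.open_jaws(); manip.sleep(.2); print(manip.current_finger_gap(),manip.current_force(),manip.current_clock())
Rt=R.from_quat(manip.current_tcp_rot()).as_matrix(); p=np.array(manip.current_tool_pos()); manip.servo_line(p-Rt[:,2]*.07,vel=.15)
import h
Rp=R.from_euler('z',PRE[2]).as_matrix()
for ph in(23,20,18):
  for z in(.15,.11,.086): j=manip.solve_ik(pose2(PRE,[.058,0,z])[0],R.from_matrix(Rp@grot(np.radians(ph),SG)).as_quat()); print(ph,z,None if j is None else np.round(j,2))
print(np.round(manip.current_q(),2),manip.current_clock())
effector.close(f_grip=20); print(manip.current_finger_gap())
im=shot("top","t6"); cv2.imwrite("pics/c7.png",cv2.resize(im[140:240,250:345],None,fx=6,fy=6,interpolation=cv2.INTER_CUBIC))
E
```

```text
13.5 -81.9 69.2 err mm [ 0.   0.1 -0.1] F [-0.3 -0.6 -1.5] gap 21.6 t 21.0
0.09174062650531482 [-0.28331562 -0.47525212  0.37784828] 22.3833
23 0.15 [ 0.75  0.43 -0.74  2.03  0.67  0.46 -2.13]
23 0.11 [ 0.65  0.47 -0.62  2.06  0.76  0.38 -2.22]
23 0.086 [ 0.58  0.5  -0.54  2.07  0.82  0.32 -2.27]
20 0.15 [ 0.77  0.45 -0.77  1.98  0.64  0.55 -2.08]
20 0.11 [ 0.69  0.5  -0.68  2.01  0.72  0.47 -2.16]
20 0.086 [ 0.64  0.53 -0.61  2.02  0.76  0.42 -2.21]
18 0.15 [ 0.77  0.47 -0.78  1.95  0.62  0.6  -2.06]
18 0.11 [ 0.7   0.52 -0.7   1.98  0.69  0.53 -2.13]
18 0.086 [ 0.66  0.55 -0.65  1.99  0.73  0.48 -2.17]
[ 0.72  0.63 -0.81  1.63  0.47  1.1  -1.9 ] 23.0
0.0006010345387055298
```

```bash
python3 - <<'E'
from h import *
Rp=R.from_euler('z',PRE[2]).as_matrix(); q=R.from_matrix(Rp@grot(np.radians(22),SG)).as_quat()
P=lambda z:pose2(PRE,[.060,0,z/1000])[0]
manip.move_pose(P(150),q); manip.servo_line(P(118),q,vel=.1)
off=None
for z in list(range(114,80,-3))+[80,78,76]:
    manip.servo_line(P(z),q,vel=.06); manip.sleep(.05)
    F=np.mean([manip.current_force() for _ in range(4)],0); zz=manip.current_tool_pos()[2]*1000; print(z,round(zz,1),np.round(F,1),round(manip.current_clock(),1))
    if np.linalg.norm(F)>35: break
    if z<86 and F[2]>24: break
E
```

```text
114 114.4 [0.6 0.5 0.1] 25.9
111 111.0 [ 0.3 -0.  -0.3] 26.2
108 107.9 [0.7 0.2 0.5] 26.5
105 104.8 [ 0.5  0.2 -0.4] 26.8
102 101.9 [ 0.5 -0.1 -0.3] 27.1
99 99.3 [ 1.1 -0.3  1.1] 27.4
96 95.5 [-0.1 -1.  -0.9] 27.7
93 92.7 [ 0.3 -0.1 -0.4] 28.0
90 89.8 [-0.5  0.3 -0.2] 28.3
87 87.6 [-0.9 -0.4  4.3] 28.6
84 86.7 [-13.8   2.3  26.5] 28.9
```

Force rose only at TCP z 87, with the tip edge at about 84. That is either the bar already home or something else touched, so I'll back off and look.

```bash
python3 - <<'E'
from h import *
p=np.array(manip.current_tool_pos()); manip.servo_line(p+[-.01,0,.07],vel=.25)
manip.move_pose([.48,.16,.22],[*R.from_matrix(R.from_euler('z',PRE[2]).as_matrix()@grot(0,SG)).as_quat()])
print(manip.current_clock(),np.round(manip.current_q(),2))
a=shot("top","t7");b=shot("scene","s7")
v=np.zeros((600,800,3),np.uint8)
k=cv2.resize(a[140:240,245:345],None,fx=5.6,fy=5.6,interpolation=cv2.INTER_CUBIC); v[:560,:560]=k
k=cv2.resize(b[160:250,240:330],None,fx=2.6,fy=2.6,interpolation=cv2.INTER_CUBIC); v[:k.shape[0],562:562+k.shape[1]]=k
k=cv2.resize(a[130:250,100:300],None,fx=1.19,fy=1.19); v[300:300+k.shape[0],562:562+k.shape[1]]=k
cv2.imwrite("pics/c8.png",v)
E
```

```text
30.5 [ 0.47  0.38 -1.02  1.9   0.37  1.06 -2.39]
```

View pics/c8.png

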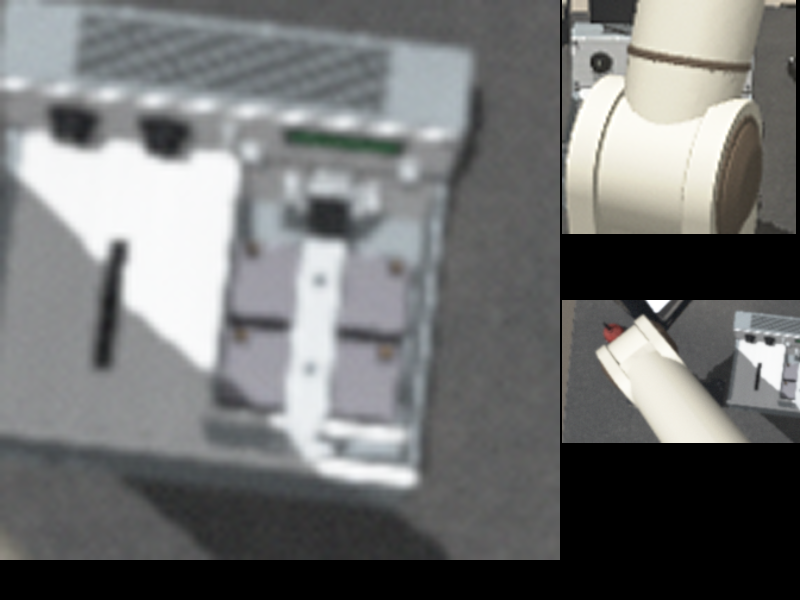

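The bar lies in the bay, tongue end at the keeper and pad at crop (327,215). I'll check by pixels whether the pad is at home height or still perched on the catch.

```bash
python3 - <<'E'
from h import *
a=cv2.imread("pics/t7.png"); g=cv2.cvtColor(a,cv2.COLOR_BGR2GRAY)
s=g[172:184,297:311]; print(s)
m=(s<75); q=np.argwhere(m)[:,::-1]+[297,172]; print("pad",q.mean(0),q.min(0),q.max(0))
P0=np.array([.5632,-.1036,-.1145])
for sl in(0,3,5,7):
    Rb,o=inpre(sl,-80,72-.22*sl,pre=P0); f=lambda x,y,z:np.round(proj("top",(o+Rb@np.array([x,y,z])/1000)[None])[0],1)
    print(sl,"pad top",f(58,0,27),"near top edge",f(46,0,27),"near base",f(46,0,15),"far",f(70,0,27),"heel",f(80,0,15),"tongue",f(-67.5,0,15),"holes? L(160)")
E
```

```text
[[203 171 152 168 188 195 194 192 188 182 157 136 140 151]
 [197 168 156 182 202 204 204 200 193 189 167 161 169 176]
 [185 166 148 152 164 169 172 167 167 171 169 172 180 193]
 [168 161 133 104  96  98 104 103 115 128 147 163 181 194]
 [141 152 132  85  54  52  55  56  63  81 115 163 182 194]
 [111 131 116  76  49  48  46  46  43  60 108 161 174 166]
 [101 105  89  63  47  42  48  48  49  57  97 136 141 127]
 [ 97  90  79  58  48  47  45  50  46  56  77 103 106 100]
 [108 101  92  67  53  47  48  50  48  58  69  84  96  99]
 [142 132 116  96  78  64  57  56  53  59  70  84  95 109]
 [164 157 160 158 145 128 117 113 108  91  84  96 116 132]
 [157 160 192 213 210 200 196 195 188 153 112 124 150 160]]
pad [303.41025641 178.64102564] [300 176] [307 181]
0 pad top [303.5 177.8] near top edge [303.  181.6] near base [302.8 182.6] far [303.9 174. ] heel [304.  171.9] tongue [298.7 219.1] holes? L(160)
3 pad top [303.6 177.4] near top edge [303.1 181.3] near base [302.9 182.2] far [304.  173.6] heel [304.2 171.3] tongue [298.7 219.1] holes? L(160)
5 pad top [303.6 177.3] near top edge [303.2 181.2] near base [303.  181.9] far [304.1 173.4] heel [304.3 170.9] tongue [298.7 219.2] holes? L(160)
7 pad top [303.7 177.2] near top edge [303.2 181.2] near base [303.  181.7] far [304.2 173.2] heel [304.3 170.6] tongue [298.7 219.2] holes? L(160)
```

```bash
python3 - <<'E'
from h import *
Rp=R.from_euler('z',PRE[2]).as_matrix(); q=R.from_matrix(Rp@grot(np.radians(25),SG)).as_quat()
P=lambda z:pose2(PRE,[.066,0,z/1000])[0]
print(manip.solve_ik(P(84),q))
manip.move_pose(P(150),q); manip.servo_line(P(106),q,vel=.15); print(manip.current_clock())
for z in(103,100,97,94,91,88,86,84,82,80):
    manip.servo_line(P(z),q,vel=.08); manip.sleep(.05)
    F=np.mean([manip.current_force() for _ in range(4)],0); zz=manip.current_tool_pos()[2]*1000; print(z,round(zz,1),np.round(F,1),round(manip.current_clock(),1))
    if np.linalg.norm(F)>26: break
E
```

```text
[ 0.6113556   0.51629241 -0.57026017  2.07726459  0.99064283  0.29902183
 -2.43477402]
32.2333
103 103.8 [ 0.2 -0.  -0.1] 32.5
100 100.0 [-0.9 -0.4 -0.4] 32.8
97 96.8 [ 0.4 -0.1 -0.3] 33.1
94 93.9 [-0.4 -0.4  1.4] 33.4
91 90.9 [ 0.3  0.7 -0.5] 33.7
88 88.4 [0.7 0.4 1.2] 34.0
86 87.5 [-6.1  0.7 14.3] 34.3
84 87.0 [-13.8   1.2  29.1] 34.6
```

Flat contact at z 84 at both spots means the pad is home, and it has been pressed with 29 N. Now the cover.

```bash
python3 - <<'E'
from h import *
Rp=R.from_euler('z',PRE[2]).as_matrix(); q=R.from_matrix(Rp@grot(np.radians(0),SG)).as_quat()
p=np.array(manip.current_tool_pos()); manip.servo_line(p+[-.01,0,.08],vel=.25)
P=lambda y,z:pose2(PRE,[-.010,y/1000,z/1000])[0]
manip.move_pose(P(152,150),q); manip.servo_line(P(152,97),q,vel=.15); print(manip.current_clock(),manip.current_force())
y=152
for y in [140,120,90,60,40,30,26,23,20,17,14,11,8]:
    manip.servo_line(P(y,97),q,vel=.08); F=np.mean([R.from_euler('z',-PRE[2]).apply(manip.current_force()) for _ in range(4)],0)
    yy=R.from_euler('z',-PRE[2]).apply(manip.current_tool_pos()-np.array([PRE[0],PRE[1],0]))[1]*1000
    print(y,round(yy,1),np.round(F,1),round(manip.current_clock(),1))
    if abs(F[1])>14 or abs(F[0])>10: break
E
```

```text
36.3167 [-0.38740014  0.00723016  1.70276935]
140 138.7 [-0.3 -0.1  0.6] 36.6
120 118.8 [ 0.3  0.  -0.6] 37.0
90 88.1 [ 0.5 -0.6 -0.2] 37.5
60 58.7 [-0.3  0.2 -0.4] 38.1
40 38.7 [ 0.8  0.4 -0. ] 38.5
30 29.1 [-0.1  0.1 -0.5] 38.7
26 25.7 [-0.4  1.   1.5] 39.0
23 22.9 [-1.2  0.7  1.2] 39.2
20 19.7 [0.3 1.1 0.6] 39.5
17 16.6 [0.5 1.1 1.4] 39.7
14 15.1 [-0.2  4.7  1.8] 40.0
11 14.7 [-1.1 10.2  1.4] 40.2
8 14.3 [-1.1 14.6  1.8] 40.5
```

```bash
python3 - <<'E'
from h import *
P=lambda y,z:pose2(PRE,[-.010,y/1000,z/1000])[0]
manip.servo_line(P(30,97),vel=.15); manip.servo_line(P(40,200),vel=.3)
manip.servo_line([.46,.22,.25],vel=.35); print(manip.current_clock(),manip.current_force())
g=cv2.cvtColor(shot("top","t9"),cv2.COLOR_BGR2GRAY)
f=lambda x,y,z:proj("top",pose2([.5632,-.1036,-.1145],[x/1000,y/1000,z/1000]))[0]
for x in(-40,-10,20):
    print(x,[(y,int(g[tuple(np.round(f(x,y,90)).astype(int)[::-1])])) for y in range(-64,180,8)])
E
```

```text
42.3 [ 0.570012   -0.11339765 -0.72127637]
-40 [(-64, 90), (-56, 222), (-48, 247), (-40, 249), (-32, 248), (-24, 248), (-16, 248), (-8, 243), (0, 106), (8, 244), (16, 247), (24, 246), (32, 247), (40, 247), (48, 247), (56, 237), (64, 181), (72, 182), (80, 178), (88, 127), (96, 140), (104, 135), (112, 100), (120, 87), (128, 71), (136, 65), (144, 71), (152, 87), (160, 89), (168, 91), (176, 81)]
-10 [(-64, 85), (-56, 224), (-48, 246), (-40, 247), (-32, 247), (-24, 247), (-16, 247), (-8, 242), (0, 67), (8, 243), (16, 246), (24, 246), (32, 245), (40, 246), (48, 247), (56, 229), (64, 180), (72, 177), (80, 176), (88, 142), (96, 126), (104, 119), (112, 128), (120, 127), (128, 115), (136, 128), (144, 137), (152, 167), (160, 123), (168, 91), (176, 75)]
20 [(-64, 96), (-56, 221), (-48, 245), (-40, 247), (-32, 247), (-24, 248), (-16, 248), (-8, 233), (0, 75), (8, 221), (16, 246), (24, 246), (32, 247), (40, 247), (48, 247), (56, 246), (64, 176), (72, 176), (80, 175), (88, 148), (96, 155), (104, 134), (112, 144), (120, 153), (128, 137), (136, 145), (144, 156), (152, 166), (160, 178), (168, 173), (176, 156)]
```

```bash
python3 -c "
from bench import manip
print(manip.hand_in(),manip.current_clock())"
```

```text
the job is handed in; nothing more can be done
the job is handed in; nothing more can be done
```

I handed the job in at about 42 s of the 54 s: by touch the bar is home, with its pad flat at z 84 mm. The cover is shut against its stop, but I did not see or separately test the catch over the heel, and no verdict came back.

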